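# Hook the spring clamp open

## Robot

A 7-joint arm with a two-finger parallel gripper is mounted at the origin on the work surface. World frame = base frame: x ahead of the robot, y to its left, z up, the work surface at z = 0. Lengths are in mm, angles in rad, forces in N, time in s.
With the tool pointing down it reaches from about 400 to 875 mm from the base axis. Payload 6.5 kg.
Tool frame: the origin (TCP) lies midway between the tips of the shut fingers; the grasp point (between the pads) lies ctrl.grasp_offset behind it (ctrl.grasp_offset is the distance from the TCP to the grasp point, in mm); x points along the fingers, y is the direction in which the jaws open and shut, and the axes are right-handed (so a half turn about x gives the same grasp; the last joint's range is limited). The gripper opens to 88 mm and grips with 3 to 60 N. Pads are 18 mm wide; open, the fingers measure 123 mm over their backs; the gripper's body (75 mm by 187 mm) begins 45 mm behind the grasp point.
Start: joints at [1.081, 0.536, -0.004, 1.538, 0.003, 1.067, -0.071], TCP at [267.293, -592.49, 238.716] pointing down, gripper open.
Joint ranges: [-2.7, 2.7], [-0.37, 2.16], [-1.27, 1.26], [0.24, 2.4], [-1.31, 4.45], [0.19, 1.91], [-2.76, 2.76]. Speed limits (rad/s): [2.39, 2.39, 3.14, 3.14, 3.14, 3.14, 3.14].

## Interface

Orientations are given as a unit quaternion [w, x, y, z].
In Python, from rig import ctrl gives the robot as it stands.
- The arm moves only by the shell command python3 -m pendant 'ROWS' [FORCE]. ROWS is JSON, a list of rows, each an object of numbers: "tx", "ty", "tz": the shift along the tool's x, y, z in cm; "wx", "wy", "wz": the turn, a rotation vector about the tool's x, y, z in degrees; "hand": the finger opening in cm, from 0 to 8.81. In form: [{"tx": .., "ty": .., "tz": .., "wx": .., "wy": .., "wz": .., "hand": ..}, ...]. A call has 1 to 12 rows; each row is the pose to reach, as a shift and turn from the pose commanded when the call began, along the tool's axes at that moment; what a row does not reach only later rows make up. A row lasts 1/8 s, in which the tool goes at most 62.5 mm and 10.7 degrees, less where a joint would pass 70% of its speed; a pose out of reach is approached as far as the arm can. A call with a gripper value outside its range is refused whole. The fingers move at their own pace and stop on an object; FORCE is the grip in N (left out, the last holds). Time passes only in rows, so rows that repeat a pose let the fingers close. It gives the time, the measured TCP pose, the force and the opening at its end, in the units of the state.
- ctrl.sense(): the state, without advancing time (a new reading comes with each control period).
- ctrl.snapshot(name): name is "scene" or "top" or "wrist"; returns a dict with "image" (384x512x3 uint8, red, green, blue), "vfov" (degrees; the focal length in pixels is half the picture's height over the tangent of half this angle, whatever the lens; pixels are square), "cx", "cy" (the principal point, pixels), "cam_to_world" (4x4, takes a point from camera to world coordinates). Camera axes: x right, y down, z forward; pixel columns grow to the right and rows downward; lengths in mm; the calibration is good to about 2 mm. The wrist camera is an equidistant fisheye: a pixel r from the principal point sees the ray r / f radians off the axis. A picture is of the moment at which its call begins. There is no depth.
- ctrl.finish_job(): hands the job in, once; it reports no verdict.
Trained networks look in the newest picture that a camera, given by its name, has taken for a name from the list of things; names that differ only in an ending like _2 or _b are one class to them, and where a whole thing is asked for, a point or a joint stands for the part that bears it (a point fixed in the world has none). Each returns a list of dicts, best first, with "conf" (0 to 1); they miss things now and then, are a little off and sometimes report something else, mostly with a low value. They report only what shows in the picture. A call takes as long as a camera call. They do not tell look-alikes from the thing itself.
- ctrl.recognise(camera, thing): "centre" ([row, column] in pixels, amid what is visible of it).
- ctrl.landmark_of(camera, thing): "centre" ([row, column] in pixels: a listed point, or the origin of a listed thing).
The state is a dict: "t": time; "qpos": joint angles; "dq": joint speeds; "joint_torque": joint torques, N m; "ee_pos": TCP position; "tcp_rot": TCP orientation; "wrist_force": force on the tool from outside, world axes, zero at the start; "ft_torque": the same for the moment, N m; "gripper_width": finger opening in mm.
Only numpy, scipy, OpenCV 4.12 (cv2) and the standard library are available. Lean on these libraries where they do the work, as an engineer would, in place of code of your own. Each camera call takes 0.05 s, during which the arm holds its last target. There are 200 camera calls.

## Task

Pick up the S-hook by its red grip, work the tip of its long end through the hole in the orange tab from behind, and use the hook to draw the spring jaw of the board clamp open towards the brass post. Slip the other bend of the hook around the neck of the post and let go, so that the seated hook alone keeps the jaw open. Handle the spring gently, touch the clamp only with the hook, and leave the spool, the jar and the grey box where they are.

Things in the scene. Friction and masses are not known exactly. Their poses are not given: they have to be found in the camera images.
- hook_grip (a point): Loose 60 g steel S-hook lying flat. Point: centre of its red grip, a block 40 long, 14 wide, 26 mm high, whose length runs at +0.71 rad (anticlockwise from above) from x. x, y lie in the plane of the S; z up. Round wire 5 mm thick, centre line 3 mm above this point; from the grip it slants to (25,21.5) and (-25,-21.5) mm, then runs straight along x as limbs to both bends (y = 21.5 and -21.5).
- hook_seat (a point): Point in the S-hook's post bend where the post's centre lies when seated: (-50,-12.5,3) mm from hook_grip, same axes. The bend is 12 mm wide inside and open to +x; crossbar centre 6 mm to -x of this point, limb 9 mm to its -y side, tip 8 mm to its +y side; the tip's wire ends 8.5 mm to +x of this point.
- clamp: Spring clamp for circuit boards, fixed to the bench. Origin under the centre of its 242 x 100 x 14 mm aluminium base, z up, x from the brass post towards the blue fixed jaw (x 101 to 117 mm, 50 mm high). Blue rod support: x -7 to 5 mm, 32 mm high. All else but post and tab is at most 36 mm high. Post and jaw stand on the middle line (y = 0).
- post (a point): Middle of the neck of the upright brass post, at (-81, 0, 62) mm in the clamp's frame, same axes. Neck 7 mm thick, free from z = 54 to 72 mm; below it a 16 mm thick shoulder, above it a 12 mm head up to 76 mm.
- jaw (a joint): Opening of the grey spring jaw in m: 0 closed, grows as it slides to the clamp's -x (towards the post), 0.042 (end stop) at most. The spring closes it: 1.5 N at 0 plus 0.15 N per mm. With the hook seated at both ends it reads about 0.020; with the tip only leaning on the tab, not through the hole, over 0.030.
- tab_mid (a point): Moves with the jaw, axes as clamp's: on the orange tab's back face plane (face away from post), middle line, 62 mm over the bench. Tab: upright plate 34 wide (y), 3 thick (to -x of here), 38 to 78 mm high; hole 8 wide x 12 high, mid-width, centre 62 mm up. A stiff cross slide (5 N, 15 mm of travel each way along y) holds it; starts up to 13 mm to either side, not measured: see it or feel for it.
- spool: Blue spool standing on the bench, 52 mm across, 40 mm high, origin under its centre. Bystander.
- jar: Amber jar, 44 mm across, 60 mm high, origin under its centre. Bystander.
- probe_box: Grey plastic instrument box, 85 x 55 x 30 mm, origin under its centre. Bystander.
- hook_tip (a point): End of the S-hook's long-end tip, at (49.5,-12.5,3) mm from hook_grip, same axes. From here the wire runs straight 12 mm to +x, bends, crosses to +y (crossbar centre 16.5 mm to +x of this point) and bends back along the limb 34 mm to +y of the tip's centre line. The tip thus points to -x.
Things that resemble listed ones, but are neither listed nor needed, are in the scene too. Several things look just like the part that bears hook_grip: the one meant starts farthest from the robot's base.

How it is judged:
By the outcome, as a careful person would: the job done as asked, in the order asked, and still so for the second after the job is handed in, with the robot touching nothing.
It also fails if it takes over 58 s, if anything falls off the work surface, if the arm or the gripper's body presses on something with over 40 N, if the wrist force passes 120 N, or if a joint passes its speed limit or range.

## Working session

There is one attempt and no reset: what is moved stays moved. The work goes in short steps, Python scripts to look and compute and a shell command to move; the robot and the scene stay as the last step left them, time stands still between calls to the robot, and variables do not carry over. Pictures are saved under pics/ and viewed, about 8 in all and at most 12, crops included, and the job is handed in when it is done.

```bash
ls; mkdir -p pics; cat > h.py <<'E'
import numpy as np,cv2
from rig import ctrl
from scipy.spatial.transform import Rotation as R
def snap(c):
    s=ctrl.snapshot(c); return s
def f(s): return 192/np.tan(np.radians(s['vfov'])/2)
def ray(s,rc,fish=False):
    v=np.array([rc[1]-s['cx'],rc[0]-s['cy']])/f(s)
    if fish:
        r=np.linalg.norm(v); d=np.array([*(v/r*np.sin(r)),np.cos(r)]) if r>1e-9 else np.array([0,0,1.])
    else: d=np.array([*v,1.])
    M=np.array(s['cam_to_world']); return M[:3,3],M[:3,:3]@d
def atz(s,rc,z,fish=False):
    o,d=ray(s,rc,fish); return o+d*(z-o[2])/d[2]
def proj(s,p,fish=False):
    M=np.array(s['cam_to_world']); q=M[:3,:3].T@(np.array(p,float)-M[:3,3])
    if fish:
        r=np.hypot(q[0],q[1]); a=np.arctan2(r,q[2]); v=q[:2]/max(r,1e-9)*a
    else: v=q[:2]/q[2]
    return np.array([v[1]*f(s)+s['cy'],v[0]*f(s)+s['cx']])
def save(s,n,box=None,k=1):
    im=s['image'][...,::-1]
    if box: im=im[box[0]:box[1],box[2]:box[3]]
    cv2.imwrite('pics/'+n,cv2.resize(im,None,fx=k,fy=k,interpolation=cv2.INTER_CUBIC))
E
cat > a.py <<'E'
from h import *
np.set_printoptions(precision=1,suppress=True)
st=ctrl.sense();print(st['t'],st['ee_pos'],st['tcp_rot'],ctrl.grasp_offset)
ims=[]
for c in ['top','scene']:
    s=snap(c);print(c,s['vfov'],np.array(s['cam_to_world'])[:3,3])
    ims.append(s['image'][...,::-1])
    for n,z in [('hook_grip',13),('hook_seat',16),('hook_tip',16),('clamp',0),('post',62),('tab_mid',62),('spool',0),('jar',0),('probe_box',0)]:
        for d in ctrl.landmark_of(c,n)[:4]:
            print(n,round(d['conf'],2),np.array(d['centre']),atz(s,d['centre'],z))
    save(s,c+'.png',None,1.5)
E
python3 a.py
```

```text
pics
0.0 [ 267.  -592.   237.8] [-0.1 -0.7 -0.1  0.7] 18.700000000000003
top 44.86850524265246 [ 220.5  -14.  1442.7]
hook_grip 0.69 [265.3 161.1] [271.9 310.5  13. ]
hook_grip 0.65 [243.2 212.5] [335.6 153.4  13. ]
hook_grip 0.55 [239.5 276.6] [342.5 -43.5  13. ]
hook_grip 0.44 [193.6 191.5] [492.  219.2  13. ]
hook_seat 0.73 [233.5 200.4] [365.9 190.3  16. ]
hook_seat 0.66 [208.6 190.5] [444.  221.5  16. ]
hook_seat 0.61 [258.3 274.1] [285.6 -34.2  16. ]
hook_seat 0.59 [250.5 164.3] [316.3 300.9  16. ]
hook_tip 0.63 [277.6 145.7] [236. 356.  16.]
hook_tip 0.59 [179.5 201.1] [535.9 188.8  16. ]
hook_tip 0.43 [257.4 219.9] [291.8 130.5  16. ]
hook_tip 0.43 [235.7 291.2] [352.9 -88.4  16. ]
clamp 0.77 [168.3 273.2] [570.2 -39.4   0. ]
post 0.62 [186.6 266.1] [498.7 -15.2  62. ]
tab_mid 0.6 [144.2 273.3] [631.5 -40.7  62. ]
spool 0.6 [130.1 205.1] [703.7 178.6   0. ]
jar 0.68 [136.8 154.1] [685.5 344.9   0. ]
probe_box 0.71 [201.9 373.8] [ 454.  -350.6    0. ]
scene 52.15334383788117 [933.7 754.3 762.4]
hook_grip 0.8 [260.9 384.1] [272.4 315.2  13. ]
hook_grip 0.63 [265.6 291.7] [493.4
[... 210 characters left out ...]
hook_seat 0.55 [193.9 301.3] [297.4 -21.5  16. ]
hook_seat 0.52 [259.7 363.4] [319.6 287.9  16. ]
hook_tip 0.75 [261.5 271.2] [533.6 178.3  16. ]
hook_tip 0.66 [263.1 405.7] [231.3 349.6  16. ]
hook_tip 0.63 [219.7 335.8] [281.  128.7  16. ]
hook_tip 0.46 [190.6 276.4] [357.6 -73.5  16. ]
clamp 0.81 [221.3 221.2] [570.  -40.3   0. ]
clamp 0.73 [158.  210.2] [ 451.4 -373.8    0. ]
clamp 0.71 [259.3 272.3] [518.3 160.7   0. ]
post 0.84 [200.9 249.8] [487.7 -16.8  62. ]
tab_mid 0.85 [207.6 205.6] [612.4 -49.1  62. ]
spool 0.8 [291.  205.9] [715.  172.2   0. ]
jar 0.82 [346.  249.7] [693.7 350.8   0. ]
jar 0.26 [294.  207.5] [715.3 182.3   0. ]
probe_box 0.84 [159.6 215. ] [ 440.7 -355.8    0. ]
```

```bash
python3 - <<'E'
import cv2,numpy as np
t=cv2.imread('pics/top.png'); s=cv2.imread('pics/scene.png')
# top.png/scene.png scaled 1.5
a=t[165:450,195:600]; a=cv2.resize(a,(800,563),interpolation=cv2.INTER_CUBIC); cv2.imwrite('pics/topc.png',a)
b=s[210:435,270:600]; cv2.imwrite('pics/scenec.png',cv2.resize(b,(800,545),interpolation=cv2.INTER_CUBIC))
E
```

```text
(no output)
```

View pics/topc.png

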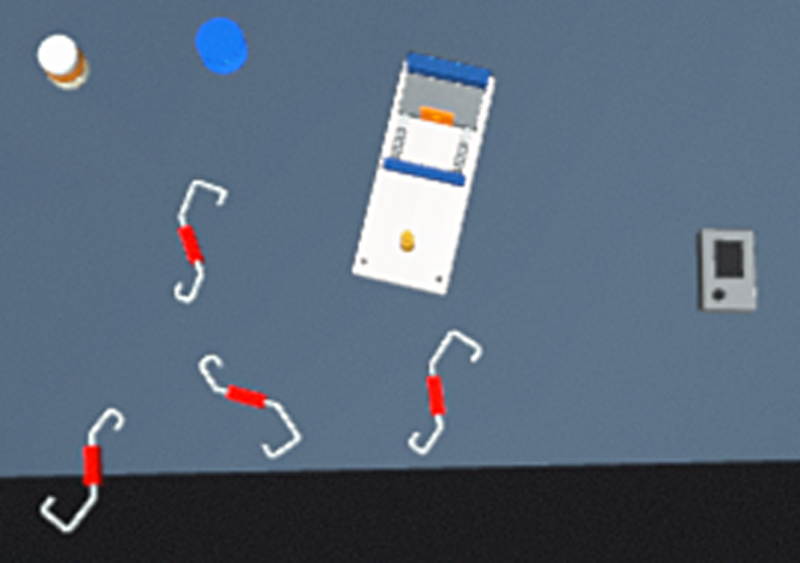

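View pics/scenec.png

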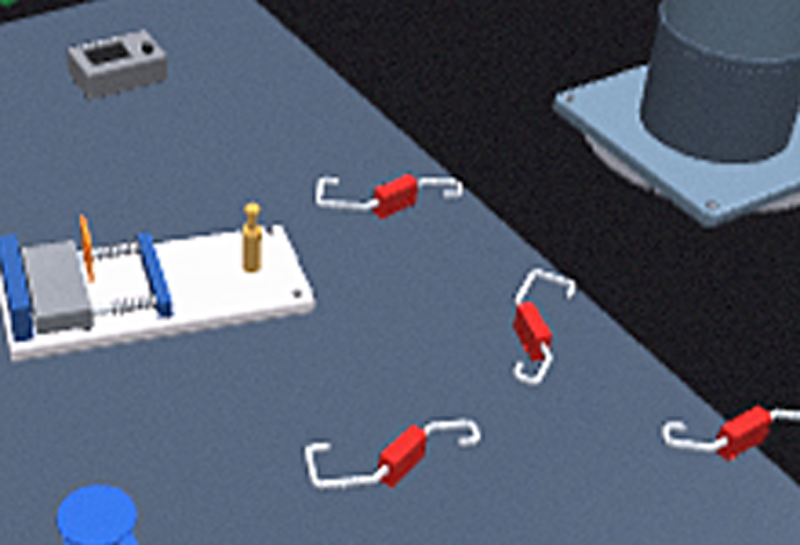

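Hooks in the top picture (row, column): (194,191), (243,212), (265,161) and (240,277). Their distances from the base are about 538, 369, 414 and 343 mm. The one meant is at (194,191), world about (492,217). The enlarged crop shows it upper left at (190,245), lying flat with its long end pointing away. The clamp is at the centre, with the post nearest the robot.

```bash
cat >> h.py <<'E'
np.set_printoptions(precision=2,suppress=True)
def rows(p,yaw=None):
    """shift (cm) / turn (deg) in tool axes to TCP p, tool straight down with tool y at yaw (mod pi)"""
    st=ctrl.sense(); R0=R.from_quat(np.roll(st['tcp_rot'],-1))
    M=R0.as_matrix(); d=M.T@(np.array(p)-st['ee_pos'])/10
    y0=np.arctan2(M[1,1],M[0,1]); 
    if yaw is None: yaw=y0
    yaw=y0+(yaw-y0+np.pi/2)%np.pi-np.pi/2
    y=np.array([np.cos(yaw),np.sin(yaw),0]);x=np.array([0,0,-1.]);T=np.c_[x,y,np.cross(x,y)]
    w=np.degrees(R.from_matrix(M.T@T).as_rotvec())
    print('t',st['t'],'pos',np.array(st['ee_pos']),'yaw',round(y0,3),'q7',round(st['qpos'][6],2),'F',np.array(st['wrist_force']),'w',st['gripper_width'])
    print('-> t cm',d,'w deg',w)
E
python3 - <<'E'
from h import *
s=snap('wrist');M=np.array(s['cam_to_world']);print(M,s['vfov'],s['cx'],s['cy'])
st=ctrl.sense();print(np.array(st['tcp_rot']),np.array(st['ee_pos']))
rows([440,-320,280]);rows([520,0,280],-1.21)
E
```

```text
[[   0.41   -0.86   -0.29  343.34]
 [  -0.91   -0.39   -0.13 -558.64]
 [   0.      0.32   -0.95  384.92]
 [   0.      0.      0.      1.  ]] 65.70646984690485 259.55816442878984 191.51665075453852
[-0.15 -0.69 -0.15  0.69] [ 267.28 -592.49  238.71]
t 1.05 pos [ 267.28 -592.49  238.71] yaw -1.147 q7 -0.07 F [-0.82 -0.64  0.52] w 88.53419064031593
-> t cm [ -4.13 -17.73 -26.95] w deg [0. 0. 0.]
t 1.05 pos [ 267.28 -592.49  238.71] yaw -1.147 q7 -0.07 F [-0.82 -0.64  0.52] w 88.53419064031593
-> t cm [ -4.13 -43.61 -47.4 ] w deg [3.61 0.   0.  ]
```

```bash
python3 -m pendant '[{"tx":-2,"ty":-5,"tz":-6},{"tx":-4,"ty":-9,"tz":-12},{"tx":-4,"ty":-13,"tz":-17},{"tx":-4,"ty":-17,"tz":-22},{"tx":-4,"ty":-21,"tz":-27},{"tx":-4,"ty":-25,"tz":-32},{"tx":-4,"ty":-29,"tz":-37},{"tx":-4,"ty":-33,"tz":-42},{"tx":-4,"ty":-37,"tz":-44},{"tx":-4,"ty":-40,"tz":-44,"hand":5},{"tx":-4,"ty":-40,"tz":-44,"hand":5}]'
python3 - <<'E'
from h import *
s=snap('wrist');save(s,'w1.png',None,1.5)
for n,z in [('clamp',0),('post',62),('tab_mid',62)]:
    for d in ctrl.landmark_of('wrist',n)[:3]: print(n,round(d['conf'],2),np.array(d['centre']),atz(s,d['centre'],z,True))
rows([492,217,120],-1.21)
E
```

```text
t 1.25 pos [ 267.28 -592.49  238.72] yaw -1.147 q7 -0.07 F [ 0.46 -0.14  0.35] w 88.39191012980547
-> t cm [ 11.87 -64.54 -53.78] w deg [3.61 0.   0.  ]invalid input at $[0]: expected keys tx, ty, tz, wx, wy, wz, hand
```

View pics/w1.png

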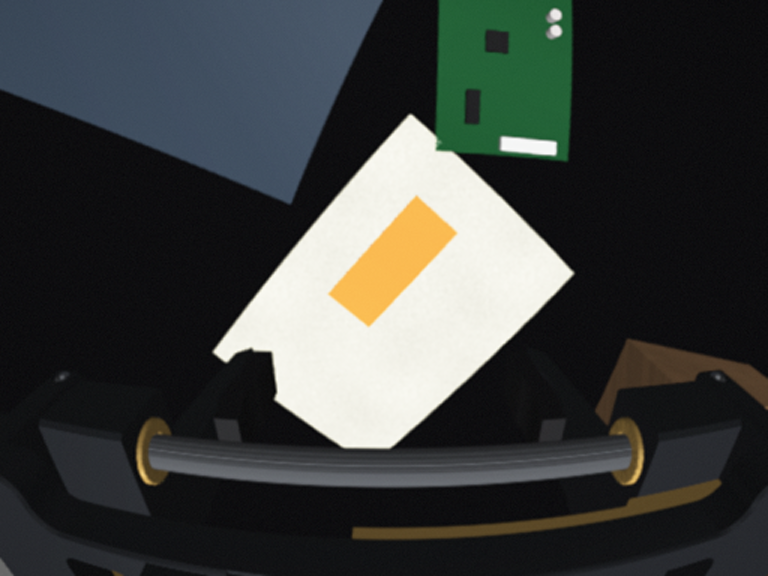

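The command was refused because every row needs all the keys, so the arm has not moved and this picture shows only the floor beside the bench. I'll resend it with full keys.

```bash
python3 -m pendant '[{"tx":-2,"ty":-5,"tz":-6,"wx":0,"wy":0,"wz":0,"hand":8.5},{"tx":-4,"ty":-9,"tz":-11,"wx":0,"wy":0,"wz":0,"hand":8.5},{"tx":-4,"ty":-13,"tz":-16,"wx":0,"wy":0,"wz":0,"hand":8.5},{"tx":-4,"ty":-17,"tz":-21,"wx":0,"wy":0,"wz":0,"hand":6},{"tx":-4,"ty":-21,"tz":-26,"wx":0,"wy":0,"wz":0,"hand":5},{"tx":-4,"ty":-25,"tz":-31,"wx":0,"wy":0,"wz":0,"hand":5},{"tx":-4,"ty":-29,"tz":-36,"wx":0,"wy":0,"wz":0,"hand":5},{"tx":-4,"ty":-33,"tz":-40,"wx":0,"wy":0,"wz":0,"hand":5},{"tx":-4,"ty":-37,"tz":-44,"wx":0,"wy":0,"wz":0,"hand":5},{"tx":-4,"ty":-40,"tz":-44,"wx":0,"wy":0,"wz":0,"hand":5},{"tx":-4,"ty":-40,"tz":-44,"wx":0,"wy":0,"wz":0,"hand":5}]'
python3 - <<'E'
from h import *
s=snap('wrist');save(s,'w2.png',None,1.5)
for n,z in [('clamp',0),('post',62),('tab_mid',62)]:
    for d in ctrl.landmark_of('wrist',n)[:3]: print(n,round(d['conf'],2),np.array(d['centre']),atz(s,d['centre'],z,True))
rows([492,217,120],-1.21)
E
```

```text
t: 2.62
ee_pos: [503.8, -42.8, 278.9]
tcp_rot: [0.151, 0.691, 0.152, -0.691]
wrist_force: [0.4, -0.8, 0.2]
gripper_width: 50.1
clamp 0.9 [111.  278.2] [570.03 -41.7    0.  ]
post 0.76 [164.  237.8] [490.35 -19.19  62.  ]
tab_mid 0.78 [ 76.3 309. ] [626.44 -52.32  62.  ]
tab_mid 0.54 [ 71.8 127.9] [544.82 160.06  62.  ]
tab_mid 0.4 [123.8  91.3] [461.5  188.91  62.  ]
t 2.825 pos [503.86 -48.59 278.73] yaw -1.149 q7 -1.22 F [ 0.09 -0.68 -0.22] w 50.08970789467283
-> t cm [ 15.85 -24.73  -9.79] w deg [ 3.47  0.01 -0.04]
```

View pics/w2.png

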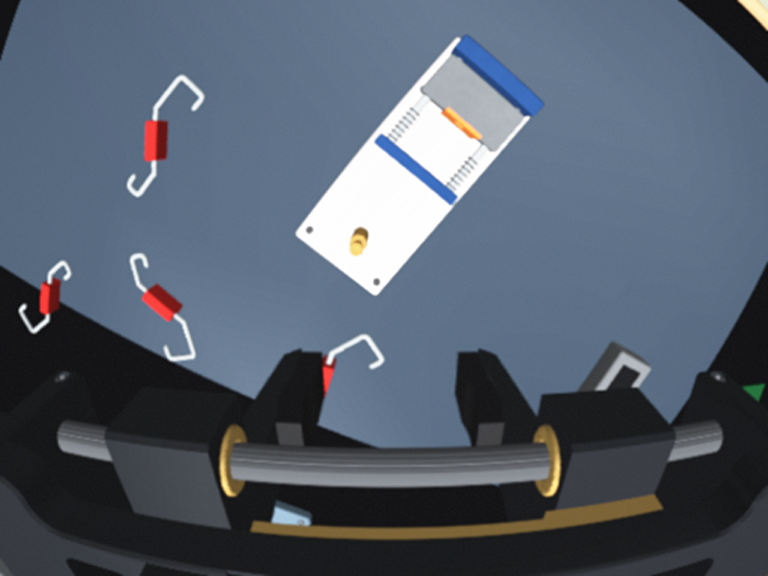

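The picture shows the clamp, with the post at about (157,238), the tab at (82,308), and the target hook's grip at (93,103) in raw pixels. Next I go above the target hook.

```bash
python3 -m pendant '[{"tx":2,"ty":-5,"tz":-2,"wx":1,"wy":0,"wz":0,"hand":5},{"tx":4,"ty":-10,"tz":-4,"wx":3,"wy":0,"wz":0,"hand":5},{"tx":6,"ty":-15,"tz":-6,"wx":3.5,"wy":0,"wz":0,"hand":5},{"tx":9,"ty":-20,"tz":-8,"wx":3.5,"wy":0,"wz":0,"hand":5},{"tx":12,"ty":-25,"tz":-10,"wx":3.5,"wy":0,"wz":0,"hand":5},{"tx":13,"ty":-25,"tz":-10,"wx":3.5,"wy":0,"wz":0,"hand":5},{"tx":13,"ty":-25,"tz":-10,"wx":3.5,"wy":0,"wz":0,"hand":5}]'
python3 - <<'E'
from h import *
s=snap('wrist');save(s,'w3.png',None,1.5)
for n,z in [('hook_grip',13),('hook_seat',16),('hook_tip',16)]:
    for d in ctrl.landmark_of('wrist',n)[:2]: print(n,round(d['conf'],2),np.array(d['centre']),atz(s,d['centre'],z,True))
im=s['image'].astype(int);m=((im[...,0]>130)&(im[...,1]<70)&(im[...,2]<70)).astype(np.uint8)
n,l,S,C=cv2.connectedComponentsWithStats(m)
for i in range(1,n):
    if S[i,4]>150:
        ys,xs=np.where(l==i); P=np.array([atz(s,(r,c),26,True)[:2] for r,c in zip(ys,xs)])
        print('red',S[i],P.mean(0),cv2.minAreaRect(P.astype(np.float32)))
rows([492,217,60],-1.21)
E
```

```text
t: 3.7
ee_pos: [492.4, 220.0, 147.9]
tcp_rot: [-0.127, -0.695, -0.126, 0.696]
wrist_force: [0.0, -0.1, 0.3]
gripper_width: 50.1
hook_grip 0.91 [181.4 272.9] [496.31 206.72  13.  ]
hook_grip 0.74 [313.  268.7] [337.03 148.74  13.  ]
hook_seat 0.73 [222.4 246.4] [446.65 216.55  16.  ]
hook_seat 0.61 [153.7 312.6] [536.61 181.48  16.  ]
hook_tip 0.85 [153.  316.3] [538.58 178.37  16.  ]
t 3.9 pos [493.41 220.38 149.58] yaw -1.211 q7 -1.92 F [0.13 0.07 0.74] w 50.230922529166456
-> t cm [8.96 0.26 0.26] w deg [-0.07 -0.08 -0.04]
```

View pics/w3.png

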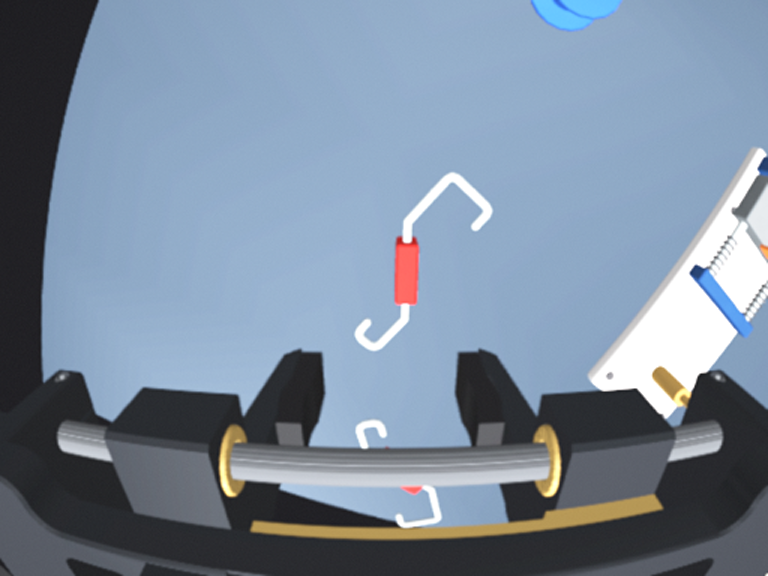

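Grip at about (180,270), between the fingers' lanes, world (497,208). The seat-to-tip distance measures 99.5 mm as specified, and the hook angle is −0.39. Next I descend.

```bash
python3 - <<'E'
from h import *
rows([497,208,4],-1.25)
E
```

```text
t 3.9 pos [493.41 220.38 149.58] yaw -1.211 q7 -1.92 F [0.13 0.07 0.74] w 50.230922529166456
-> t cm [14.56  1.27  0.12] w deg [ 2.22 -0.08 -0.04]
```

```bash
python3 -m pendant '[{"tx":3,"ty":1.3,"tz":0.1,"wx":2.2,"wy":0,"wz":0,"hand":5},{"tx":6,"ty":1.3,"tz":0.1,"wx":2.2,"wy":0,"wz":0,"hand":5},{"tx":9,"ty":1.3,"tz":0.1,"wx":2.2,"wy":0,"wz":0,"hand":5},{"tx":9,"ty":1.3,"tz":0.1,"wx":2.2,"wy":0,"wz":0,"hand":5}]'
python3 - <<'E'
from h import *
s=snap('wrist');save(s,'w4.png',None,1.5)
for n,z in [('hook_grip',13),('hook_seat',16),('hook_tip',16)]:
    for d in ctrl.landmark_of('wrist',n)[:2]: print(n,round(d['conf'],2),np.array(d['centre']),atz(s,d['centre'],z,True))
rows([497,208,4],-1.25)
E
```

```text
t: 4.4
ee_pos: [495.1, 208.0, 57.8]
tcp_rot: [-0.114, -0.697, -0.113, 0.699]
wrist_force: [-0.0, -0.2, 0.7]
gripper_width: 50.2
hook_grip 0.57 [216.8 260.4] [495.68 207.13  13.  ]
hook_seat 0.59 [271.6 229.3] [446.19 215.38  16.  ]
hook_seat 0.45 [344.1 234. ] [367.94 189.59  16.  ]
hook_tip 0.84 [174.3 318.8] [538.05 180.46  16.  ]
t 4.6 pos [497.05 209.8   60.26] yaw -1.247 q7 -1.99 F [ 0.28 -0.38  0.42] w 49.70981862184973
-> t cm [5.63 0.17 0.08] w deg [ 0.17 -0.15  0.01]
```

View pics/w4.png

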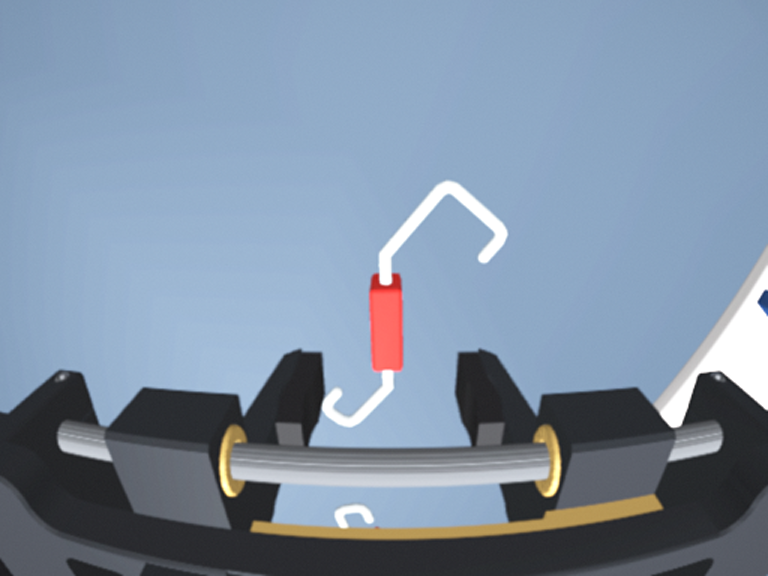

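The grip (216,258) is aligned between the fingers and the tip is at (174,319). I descend and grip.

```bash
python3 -m pendant '[{"tx":2.5,"ty":0.1,"tz":0.1,"wx":0,"wy":0,"wz":0,"hand":5},{"tx":4.5,"ty":0.1,"tz":0.1,"wx":0,"wy":0,"wz":0,"hand":5},{"tx":5.6,"ty":0.1,"tz":0.1,"wx":0,"wy":0,"wz":0,"hand":5},{"tx":5.6,"ty":0.1,"tz":0.1,"wx":0,"wy":0,"wz":0,"hand":3},{"tx":5.6,"ty":0.1,"tz":0.1,"wx":0,"wy":0,"wz":0,"hand":2},{"tx":5.6,"ty":0.1,"tz":0.1,"wx":0,"wy":0,"wz":0,"hand":1},{"tx":5.6,"ty":0.1,"tz":0.1,"wx":0,"wy":0,"wz":0,"hand":0.5},{"tx":5.6,"ty":0.1,"tz":0.1,"wx":0,"wy":0,"wz":0,"hand":0.5},{"tx":5.6,"ty":0.1,"tz":0.1,"wx":0,"wy":0,"wz":0,"hand":0.5},{"tx":5.6,"ty":0.1,"tz":0.1,"wx":0,"wy":0,"wz":0,"hand":0.5}]' 40
python3 - <<'E'
from h import *
rows([497,208,110])
E
```

```text
t: 5.85
ee_pos: [495.6, 208.4, 3.1]
tcp_rot: [0.114, 0.698, 0.114, -0.698]
wrist_force: [1.0, 0.5, 6.3]
gripper_width: 13.5
t 5.85 pos [495.57 208.44   3.12] yaw -1.247 q7 -2.02 F [0.97 0.49 6.28] w 13.468729777356367
-> t cm [-10.69   0.09  -0.13] w deg [ 0.   -0.04 -0.  ]
```

```bash
python3 -m pendant '[{"tx":-3,"ty":0,"tz":0,"wx":0,"wy":0,"wz":0,"hand":0.5},{"tx":-7,"ty":0,"tz":0,"wx":0,"wy":0,"wz":0,"hand":0.5},{"tx":-11,"ty":0,"tz":0,"wx":0,"wy":0,"wz":0,"hand":0.5},{"tx":-12.5,"ty":0,"tz":0,"wx":0,"wy":0,"wz":0,"hand":0.5},{"tx":-12.5,"ty":0,"tz":0,"wx":0,"wy":0,"wz":0,"hand":0.5}]'
python3 - <<'E'
from h import *
rows([520,-20,130],-0.96)
E
```

```text
t: 6.48
ee_pos: [495.5, 208.2, 127.8]
tcp_rot: [0.114, 0.698, 0.114, -0.698]
wrist_force: [0.4, 1.0, -1.1]
gripper_width: 13.7
t 6.475 pos [495.52 208.23 127.85] yaw -1.247 q7 -1.94 F [ 0.44  1.05 -1.11] w 13.666090593238117
-> t cm [-0.22 22.41  4.95] w deg [-16.43  -0.05  -0.01]
```

```bash
python3 -m pendant '[{"tx":-0.2,"ty":4,"tz":1,"wx":-4,"wy":0,"wz":0,"hand":0.5},{"tx":-0.2,"ty":8,"tz":2,"wx":-8,"wy":0,"wz":0,"hand":0.5},{"tx":-0.2,"ty":12,"tz":3,"wx":-12,"wy":0,"wz":0,"hand":0.5},{"tx":-0.2,"ty":16,"tz":4,"wx":-16.4,"wy":0,"wz":0,"hand":0.5},{"tx":-0.2,"ty":20,"tz":5,"wx":-16.4,"wy":0,"wz":0,"hand":0.5},{"tx":-0.2,"ty":22.4,"tz":5,"wx":-16.4,"wy":0,"wz":0,"hand":0.5},{"tx":-0.2,"ty":22.4,"tz":5,"wx":-16.4,"wy":0,"wz":0,"hand":0.5},{"tx":-0.2,"ty":22.4,"tz":5,"wx":-16.4,"wy":0,"wz":0,"hand":0.5}]'
python3 - <<'E'
from h import *
rows([520,-20,130],-0.96)
s=snap('wrist');save(s,'w5.png',None,1.5)
zt=ctrl.sense()['ee_pos'][2]
for n,z in [('hook_grip',zt+9.9),('hook_seat',zt+12.9),('hook_tip',zt+12.9),('clamp',0),('post',62),('tab_mid',62)]:
    for d in ctrl.landmark_of('wrist',n)[:2]: print(n,round(d['conf'],2),np.array(d['centre']),atz(s,d['centre'],z,True))
print(np.array(ctrl.sense()['ee_pos']))
E
```

```text
t: 7.48
ee_pos: [518.3, -18.6, 128.7]
tcp_rot: [-0.212, -0.674, -0.214, 0.675]
wrist_force: [-0.2, -0.1, -1.3]
gripper_width: 13.9
t 7.475 pos [518.34 -18.55 128.67] yaw -0.959 q7 -1.25 F [-0.16 -0.1  -1.29] w 13.861470780324726
-> t cm [-0.13  0.21 -0.05] w deg [0.06 0.06 0.11]
hook_grip 0.94 [254.1 261.9] [521.36 -18.43 138.86]
hook_grip 0.84 [230.3  55.5] [456.77  90.66 138.86]
hook_seat 0.68 [191.7  34.4] [473.65 111.87 141.86]
hook_seat 0.55 [320.7 222.1] [469.88 -25.46 141.86]
hook_tip 0.79 [206.5 343.2] [567.35 -35.1  141.86]
clamp 0.72 [150.5 309.4] [571.3  -39.24   0.  ]
post 0.6 [232.6 238.5] [489.84 -18.31  62.  ]
tab_mid 0.98 [123.5 373.5] [620.74 -51.14  62.  ]
tab_mid 0.16 [230.5 239.8] [492.01 -18.12  62.  ]
[519.18 -19.38 129.73]
```

View pics/w5.png

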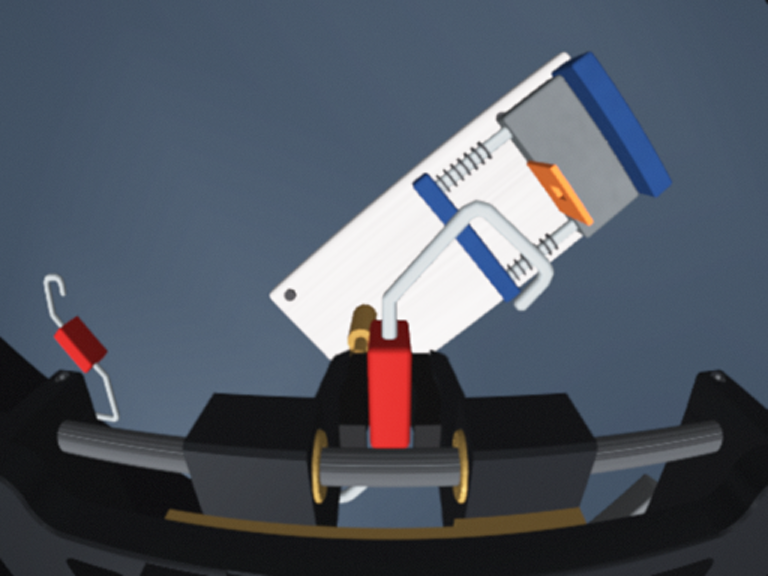

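Hook held squarely; tip at (206,343), tab at (123,373), post at (232,238). All distances agree with the specification (post to tab 134.7 mm). Next I go behind and above the tab, aligned with the clamp.

```bash
python3 - <<'E'
from h import *
rows([583.5,-29.4,78],-1.111)
E
```

```text
t 7.825 pos [519.18 -19.38 129.73] yaw -0.959 q7 -1.25 F [-0.23 -0.06 -0.44] w 13.816598844419508
-> t cm [ 5.17  4.51 -4.69] w deg [ 8.69 -0.    0.  ]
```

```bash
python3 -m pendant '[{"tx":0,"ty":1.5,"tz":-1.5,"wx":4,"wy":0,"wz":0,"hand":0.5},{"tx":0,"ty":3,"tz":-3.2,"wx":8.7,"wy":0,"wz":0,"hand":0.5},{"tx":0,"ty":4.5,"tz":-4.7,"wx":8.7,"wy":0,"wz":0,"hand":0.5},{"tx":1.2,"ty":4.5,"tz":-4.7,"wx":8.7,"wy":0,"wz":0,"hand":0.5},{"tx":3,"ty":4.5,"tz":-4.7,"wx":8.7,"wy":0,"wz":0,"hand":0.5},{"tx":4.2,"ty":4.5,"tz":-4.7,"wx":8.7,"wy":0,"wz":0,"hand":0.5},{"tx":5.2,"ty":4.5,"tz":-4.7,"wx":8.7,"wy":0,"wz":0,"hand":0.5},{"tx":5.2,"ty":4.5,"tz":-4.7,"wx":8.7,"wy":0,"wz":0,"hand":0.5},{"tx":5.2,"ty":4.5,"tz":-4.7,"wx":8.7,"wy":0,"wz":0,"hand":0.5}]'
cat > look.py <<'E'
from h import *
import sys
rows(ctrl.sense()['ee_pos'])
s=snap('wrist');zt=ctrl.sense()['ee_pos'][2]
for n,z in [('hook_seat',zt+12.9),('hook_tip',zt+12.9),('post',62),('tab_mid',62)]:
    for d in ctrl.landmark_of('wrist',n)[:2]: print(n,round(d['conf'],2),np.array(d['centre']),atz(s,d['centre'],z,True))
if len(sys.argv)>1: save(s,sys.argv[1],(60,260,230,480),3) if len(sys.argv)>2 else save(s,sys.argv[1],None,1.5)
E
python3 look.py w6.png c
```

```text
t: 8.95
ee_pos: [583.8, -29.8, 78.0]
tcp_rot: [0.161, 0.689, 0.161, -0.688]
wrist_force: [0.5, 0.3, -0.1]
gripper_width: 13.7
t 8.95 pos [583.81 -29.84  78.02] yaw -1.112 q7 -1.38 F [ 0.46  0.29 -0.08] w 13.673470474670982
-> t cm [0. 0. 0.] w deg [ 0.   -0.03 -0.02]
hook_seat 0.68 [319.5 221.6] [535.71 -28.58  91.09]
tab_mid 0.66 [201.9 321.1] [619.97 -53.04  62.  ]
```

View pics/w6.png

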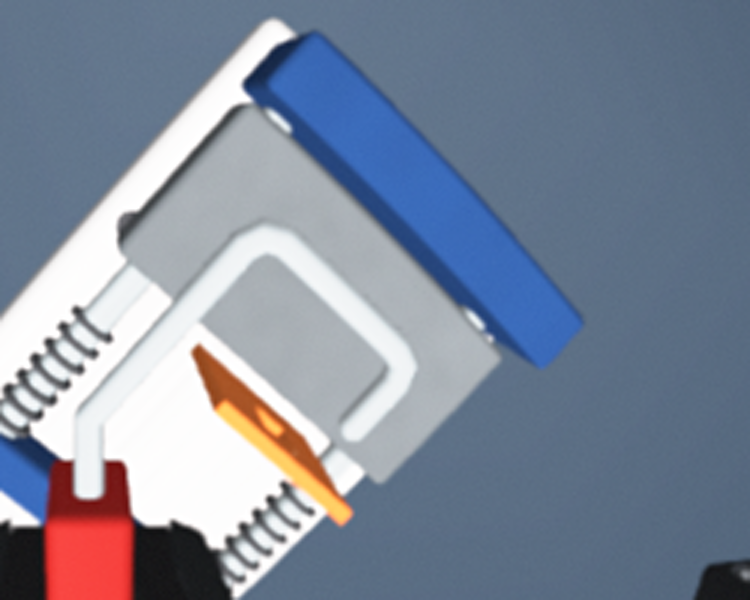

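The crop shows the hook above the jaw. The tip end is at crop (347,435), behind and off to the −y side of the tab. The tab's top edge runs from (222,402) to (352,514), with the hole at about (270,418).

```bash
python3 - <<'E'
from h import *
s=snap('wrist');zt=ctrl.sense()['ee_pos'][2]
def P(u,v,z): return atz(s,(60+v/3,230+u/3),z,True)
a=P(222,402,78);b=P(352,514,78);print(a,b,(a+b)/2,np.linalg.norm(a-b))
print('normal ang',np.arctan2(*(b-a)[[1,0]])+np.pi/2)
print('hole',P(270,418,62))
# blue jaw top near edge (z=50): and jaw grey edge
c=P(247,85,50);d=P(540,367,50);print('bluejaw ang',np.arctan2(*(d-c)[[1,0]])+np.pi/2,c,d)
print('tip end',P(347,435,zt+12.9+1),P(347,435,zt+12.9), 'tcp',np.array(ctrl.sense()['ee_pos']))
print('limb bend outer/cross', P(270,232,zt+12.9),P(405,365,zt+12.9))
E
```

```text
[623.56 -36.77  78.  ] [615.12 -70.19  78.  ] [619.34 -53.48  78.  ] 34.47123657860316
normal ang -0.2474611228501482
hole [621.06 -51.74  62.  ]
bluejaw ang -0.2217960465072235 [676.3  -18.97  50.  ] [ 656.45 -107.01   50.  ]
tip end [631.11 -54.24  91.91] [630.9  -54.7   90.91] tcp [583.76 -29.89  78.01]
limb bend outer/cross [654.01 -26.55  90.91] [645.71 -57.33  90.91]
```

```bash
python3 - <<'E'
from h import *
rows([583.5,-30.9,49],-1.109)
E
python3 -m pendant '[{"tx":0,"ty":0.1,"tz":0,"wx":0,"wy":0,"wz":0,"hand":0.5},{"tx":1,"ty":0.1,"tz":0,"wx":0,"wy":0,"wz":0,"hand":0.5},{"tx":2,"ty":0.1,"tz":0,"wx":0,"wy":0,"wz":0,"hand":0.5},{"tx":2.9,"ty":0.1,"tz":0,"wx":0,"wy":0,"wz":0,"hand":0.5},{"tx":2.9,"ty":0.1,"tz":0,"wx":0,"wy":0,"wz":0,"hand":0.5},{"tx":2.9,"ty":0.1,"tz":0,"wx":0,"wy":0,"wz":0,"hand":0.5}]'
python3 look.py w7.png c
```

```text
t 9.25 pos [583.76 -29.89  78.01] yaw -1.112 q7 -1.38 F [-0.23  0.56 -1.2 ] w 13.931321003150014
-> t cm [2.9  0.08 0.07] w deg [-0.18 -0.03 -0.02]
t: 10.0
ee_pos: [584.1, -30.7, 48.7]
tcp_rot: [0.161, 0.689, 0.161, -0.689]
wrist_force: [-0.0, 0.4, -0.5]
gripper_width: 13.4
t 10.0 pos [584.13 -30.74  48.74] yaw -1.112 q7 -1.39 F [-0.03  0.44 -0.54] w 13.367607346913054
-> t cm [0. 0. 0.] w deg [ 0.   -0.01 -0.  ]
hook_seat 0.84 [322.4 220.7] [533.4  -29.92  61.79]
hook_tip 0.83 [204.8 343.5] [630.85 -54.27  61.79]
tab_mid 0.98 [218.3 331.9] [622.11 -52.57  62.  ]
```

View pics/w7.png

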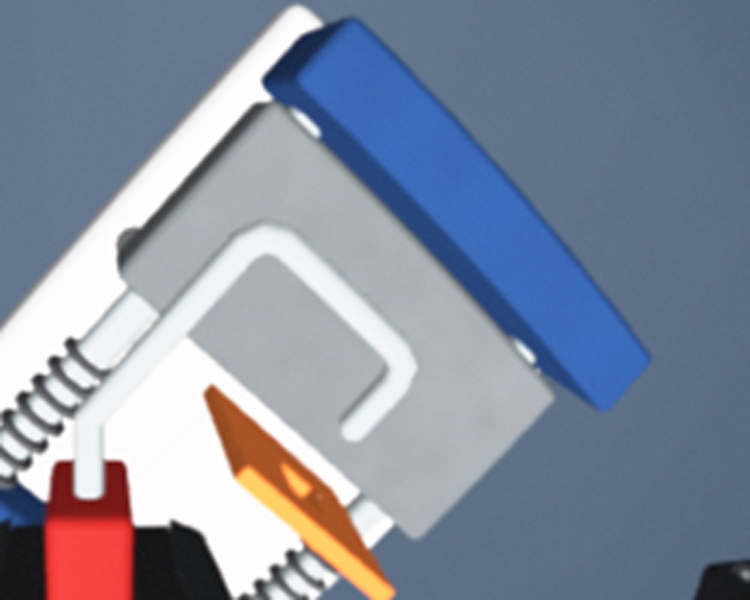

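Tip at crop (350,432) lines up with the hole at about (300,481), and both are at the same height. I'll check this numerically, then insert.

```bash
python3 - <<'E'
from h import *
s=snap('wrist');zt=ctrl.sense()['ee_pos'][2]
def P(u,v,z): return atz(s,(60+v/3,230+u/3),z,True)
a=P(247,466,78);b=P(394,592,78);m=(a+b)/2;print(a,b,m,np.linalg.norm(a-b))
n=np.arctan2(*(b-a)[[1,0]])+np.pi/2;print('normal',n)
h=P(300,481,62);t=P(350,432,62)
u=np.array([.97,-.2445]);v=np.array([.2445,.97])
for q in (m[:2],h[:2],np.array([622.11,-52.57])): 
  d=t[:2]-q;print('tip-q along',d@u,'lat',d@v)
d=np.array([630.85,-54.27])-np.array([622.11,-52.57]);print(d@u,d@v)
k=P(388,394,62);w=t-k;print('tipdir',np.arctan2(-w[1],-w[0]),t)
E
```

```text
[623.98 -37.11  78.  ] [615.36 -70.16  78.  ] [619.67 -53.63  78.  ] 34.15621124919603
normal -0.2550901844331519
tip-q along 12.472511306934411 lat 1.0328532802542398
tip-q along 11.69971770562357 lat -0.33684773879970326
tip-q along 10.364710207879291 lat -0.5952784372883296
8.89345000000001 0.48792999999999953
tipdir -0.2765014113119282 [632.01 -55.68  62.  ]
```

```bash
python3 -m pendant '[{"tx":0,"ty":-0.26,"tz":0.3,"wx":0,"wy":0,"wz":0,"hand":0.5},{"tx":0,"ty":-0.52,"tz":0.6,"wx":0,"wy":0,"wz":0,"hand":0.5},{"tx":0,"ty":-0.65,"tz":0.76,"wx":0,"wy":0,"wz":0,"hand":0.5},{"tx":0,"ty":-0.78,"tz":0.91,"wx":0,"wy":0,"wz":0,"hand":0.5},{"tx":0,"ty":-0.91,"tz":1.06,"wx":0,"wy":0,"wz":0,"hand":0.5},{"tx":0,"ty":-1.04,"tz":1.22,"wx":0,"wy":0,"wz":0,"hand":0.5},{"tx":0,"ty":-1.04,"tz":1.22,"wx":0,"wy":0,"wz":0,"hand":0.5}]'
python3 look.py w8.png c
```

```text
t: 11.18
ee_pos: [568.3, -26.8, 48.7]
tcp_rot: [-0.161, -0.689, -0.161, 0.689]
wrist_force: [0.6, -1.0, -0.1]
gripper_width: 13.9
t 11.175 pos [568.26 -26.85  48.69] yaw -1.112 q7 -1.4 F [ 0.57 -0.98 -0.13] w 13.936741647492111
-> t cm [0. 0. 0.] w deg [0.   0.01 0.  ]
hook_seat 0.66 [319.5 221. ] [519.84 -25.31  61.6 ]
hook_tip 0.87 [208.6 346.8] [614.03 -53.1   61.6 ]
tab_mid 0.75 [197.5 352.1] [620.31 -52.26  62.  ]
```

View pics/w8.png

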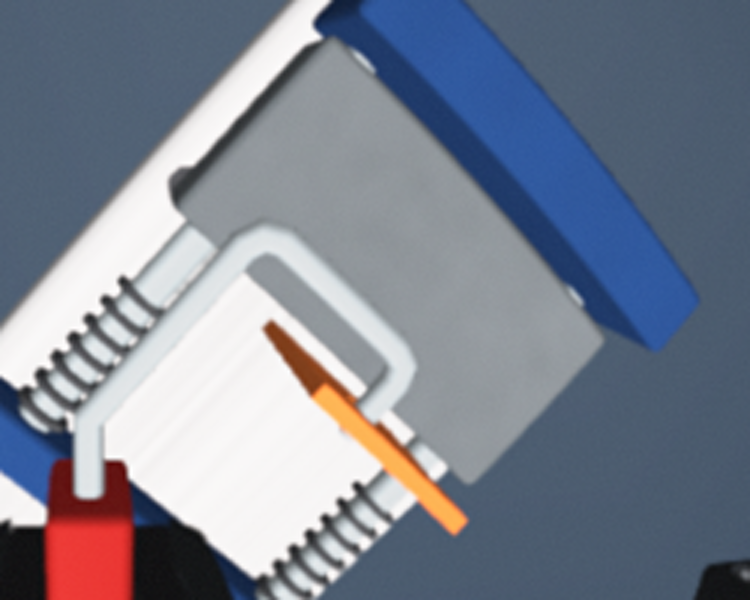

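The white tip wire now shows on the post side of the tab at crop (345,428), and the jaw has not moved, so the tip is through the hole. Next I compute the poses for pulling and seating.

```bash
cat > plan.py <<'E'
from h import *
H=np.array([620.3,-52.8]);p=np.array([490.,-18.8]);a=-.248
u=np.array([np.cos(a),np.sin(a)]);OFF=.861;T=np.array([51.,-12.])
rot=lambda w,v:np.array([[np.cos(w),-np.sin(w)],[np.sin(w),np.cos(w)]])@v
def pose(o,lat,z=48.7,show=True):
    piv=H-o*u; d=piv-p; L=np.hypot(*d)
    psi=np.arctan2(d[1],d[0])+lat/100.   # seat ~100 mm.. from pivot
    tcp=piv-rot(psi,T+[14,0]); seat=tcp+rot(psi,T+[-99.5,0])
    if show: print('o',o,'lat',lat,'psi',round(psi,3),'post in seat frame',rot(-psi,p-seat)); rows([*tcp,z],psi-OFF)
if __name__=='__main__':
    for o,l in [(-3,0),(-3,20),(15,20),(34,20),(37,15),(37,0),(20,0),(18,0)]: pose(o,l)
E
python3 plan.py
```

```text
o -3 lat 0 psi -0.255 post in seat frame [-24.16   0.  ]
t 11.425 pos [568.52 -26.85  48.7 ] yaw -1.112 q7 -1.4 F [-0.31 -0.7  -1.21] w 13.799404907797104
-> t cm [ 0.   -0.35  0.41] w deg [ 0.23 -0.   -0.  ]
o -3 lat 20 psi -0.055 post in seat frame [-21.42  27.35]
t 11.425 pos [568.52 -26.85  48.7 ] yaw -1.112 q7 -1.4 F [-0.31 -0.7  -1.21] w 13.799404907797104
-> t cm [0.   0.57 1.35] w deg [-11.23  -0.    -0.  ]
o 15 lat 20 psi -0.056 post in seat frame [-3.78 23.77]
t 11.425 pos [568.52 -26.85  48.7 ] yaw -1.112 q7 -1.4 F [-0.31 -0.7  -1.21] w 13.799404907797104
-> t cm [ 0.   -0.6   2.71] w deg [-11.17  -0.    -0.  ]
o 34 lat 20 psi -0.058 post in seat frame [14.84 20.  ]
t 11.425 pos [568.52 -26.85  48.7 ] yaw -1.112 q7 -1.4 F [-0.31 -0.7  -1.21] w 13.799404907797104
-> t cm [ 0.   -1.84  4.15] w deg [-11.08  -0.    -0.  ]
o 37 lat 15 psi -0.108 post in seat frame [16.93 14.59]
t 11.425 pos [568.52 -26.85  48.7 ] yaw -1.112 q7 -1.4 F [-0.31 -0.7  -1.21] w 13.799404907797104
-> t cm [ 0.   -2.28  4.16] w deg [-8.2 -0.  -0. ]
o 37 lat 0 psi -0.258 post in seat frame [15.84 -0.  ]
t 11.425 pos [568.52 -26.85  48.7 ] yaw -1.112 q7 -1.4 F [-0.31 -0.7  -1.21] w 13.799404907797104
-> t cm [ 0.   -2.96  3.43] w deg [ 0.4 -0.  -0. ]
o 20 lat 0 psi -0.257 post in seat frame [-1.16  0.  ]
t 11.425 pos [568.52 -26.85  48.7 ] yaw -1.112 q7 -1.4 F [-0.31 -0.7  -1.21] w 13.799404907797104
-> t cm [ 0.   -1.85  2.15] w deg [ 0.31 -0.   -0.  ]
o 18 lat 0 psi -0.256 post in seat frame [-3.16  0.  ]
t 11.425 pos [568.52 -26.85  48.7 ] yaw -1.112 q7 -1.4 F [-0.31 -0.7  -1.21] w 13.799404907797104
-> t cm [ 0.   -1.72  2.  ] w deg [ 0.3 -0.  -0. ]
```

```bash
python3 -m pendant '[{"tx":0,"ty":-0.2,"tz":0.3,"wx":0,"wy":0,"wz":0,"hand":0.5},{"tx":0,"ty":-0.05,"tz":0.6,"wx":-3,"wy":0,"wz":0,"hand":0.5},{"tx":0,"ty":0.25,"tz":0.98,"wx":-7,"wy":0,"wz":0,"hand":0.5},{"tx":0,"ty":0.57,"tz":1.35,"wx":-11.2,"wy":0,"wz":0,"hand":0.5},{"tx":0,"ty":0.57,"tz":1.35,"wx":-11.2,"wy":0,"wz":0,"hand":0.5},{"tx":0,"ty":0.4,"tz":1.55,"wx":-11.2,"wy":0,"wz":0,"hand":0.5},{"tx":0,"ty":0.2,"tz":1.78,"wx":-11.2,"wy":0,"wz":0,"hand":0.5},{"tx":0,"ty":0,"tz":2.01,"wx":-11.2,"wy":0,"wz":0,"hand":0.5},{"tx":0,"ty":0,"tz":2.01,"wx":-11.2,"wy":0,"wz":0,"hand":0.5}]'
python3 look.py w9.png; python3 - <<'E'
from plan import *
for o,l in [(6,20),(34,20),(37,15),(37,0)]: pose(o,l)
E
```

```text
t: 12.55
ee_pos: [550.5, -35.7, 48.9]
tcp_rot: [0.227, 0.67, 0.227, -0.669]
wrist_force: [2.9, -1.1, -0.3]
gripper_width: 13.9
t 12.55 pos [550.48 -35.71  48.86] yaw -0.917 q7 -1.24 F [ 2.87 -1.08 -0.33] w 13.885767646565688
-> t cm [0. 0. 0.] w deg [ 0.   -0.01 -0.02]
hook_seat 0.9 [321.4 221.7] [501.46 -44.89  61.73]
hook_tip 0.66 [207.6 345. ] [600.18 -51.55  61.73]
hook_tip 0.19 [256.3 260.9] [553.32 -34.87  61.73]
tab_mid 0.89 [188.6 360.8] [612.49 -51.15  62.  ]
o 6 lat 20 psi -0.056 post in seat frame [-12.6   25.56]
t 12.8 pos [550.64 -35.76  48.77] yaw -0.917 q7 -1.24 F [ 2.91 -0.49 -0.22] w 13.61130655349276
-> t cm [ 0.01 -0.03  0.03] w deg [-0.01 -0.02 -0.01]
o 34 lat 20 psi -0.058 post in seat frame [14.84 20.  ]
t 12.8 pos [550.64 -35.76  48.77] yaw -0.917 q7 -1.24 F [ 2.91 -0.49 -0.22] w 13.61130655349276
-> t cm [ 0.01 -2.23  1.75] w deg [ 0.12 -0.02 -0.01]
o 37 lat 15 psi -0.108 post in seat frame [16.93 14.59]
t 12.8 pos [550.64 -35.76  48.77] yaw -0.917 q7 -1.24 F [ 2.91 -0.49 -0.22] w 13.61130655349276
-> t cm [ 0.01 -2.67  1.68] w deg [ 3.   -0.02 -0.01]
o 37 lat 0 psi -0.258 post in seat frame [15.84 -0.  ]
t 12.8 pos [550.64 -35.76  48.77] yaw -0.917 q7 -1.24 F [ 2.91 -0.49 -0.22] w 13.61130655349276
-> t cm [ 0.01 -3.19  0.83] w deg [11.59 -0.02 -0.01]
```

Force is about 2.9 N at about 8 mm opening, as the spring law predicts, and the seat position matches the model. I continue drawing to 34 mm.

```bash
python3 -m pendant '[{"tx":0,"ty":-0.25,"tz":0.2,"wx":0,"wy":0,"wz":0,"hand":0.5},{"tx":0,"ty":-0.5,"tz":0.4,"wx":0,"wy":0,"wz":0,"hand":0.5},{"tx":0,"ty":-0.75,"tz":0.6,"wx":0,"wy":0,"wz":0,"hand":0.5},{"tx":0,"ty":-1,"tz":0.8,"wx":0,"wy":0,"wz":0,"hand":0.5},{"tx":0,"ty":-1.25,"tz":1,"wx":0,"wy":0,"wz":0,"hand":0.5},{"tx":0,"ty":-1.5,"tz":1.18,"wx":0,"wy":0,"wz":0,"hand":0.5},{"tx":0,"ty":-1.75,"tz":1.37,"wx":0,"wy":0,"wz":0,"hand":0.5},{"tx":0,"ty":-2,"tz":1.57,"wx":0,"wy":0,"wz":0,"hand":0.5},{"tx":0,"ty":-2.2,"tz":1.75,"wx":0,"wy":0,"wz":0,"hand":0.5},{"tx":0,"ty":-2.2,"tz":1.75,"wx":0,"wy":0,"wz":0,"hand":0.5}]'
python3 look.py w10.png; python3 - <<'E'
from plan import *
for o,l in [(34,20),(37,15),(37,7),(37,0)]: pose(o,l)
E
```

```text
t: 14.05
ee_pos: [524.0, -28.9, 49.0]
tcp_rot: [0.227, 0.67, 0.227, -0.669]
wrist_force: [6.9, -1.2, -1.4]
gripper_width: 13.3
t 14.05 pos [524.01 -28.88  49.02] yaw -0.917 q7 -1.27 F [ 6.91 -1.17 -1.4 ] w 13.296921103100578
-> t cm [0. 0. 0.] w deg [ 0.   -0.1  -0.06]
hook_seat 0.84 [321.4 225. ] [476.35 -39.59  61.92]
hook_tip 0.56 [204.4 340.6] [573.54 -41.76  61.92]
post 0.49 [256.4 262. ] [527.16 -28.52  62.  ]
tab_mid 0.93 [188.1 360.5] [586.07 -44.16  62.  ]
tab_mid 0.32 [176.5 312.9] [575.77 -21.33  62.  ]
o 34 lat 20 psi -0.058 post in seat frame [14.84 20.  ]
t 14.3 pos [524.12 -28.9   49.  ] yaw -0.917 q7 -1.27 F [ 5.53 -1.25 -1.53] w 13.814445530329017
-> t cm [ 0.03 -0.07  0.07] w deg [ 0.12 -0.1  -0.06]
o 37 lat 15 psi -0.108 post in seat frame [16.93 14.59]
t 14.3 pos [524.12 -28.9   49.  ] yaw -0.917 q7 -1.27 F [ 5.53 -1.25 -1.53] w 13.814445530329017
-> t cm [ 0.03 -0.51 -0.01] w deg [ 3.   -0.1  -0.06]
o 37 lat 7 psi -0.188 post in seat frame [16.07  6.83]
t 14.3 pos [524.12 -28.9   49.  ] yaw -0.917 q7 -1.27 F [ 5.53 -1.25 -1.53] w 13.814445530329017
-> t cm [ 0.03 -0.8  -0.45] w deg [ 7.59 -0.1  -0.06]
o 37 lat 0 psi -0.258 post in seat frame [15.84 -0.  ]
t 14.3 pos [524.12 -28.9   49.  ] yaw -0.917 q7 -1.27 F [ 5.53 -1.25 -1.53] w 13.814445530329017
-> t cm [ 0.03 -1.03 -0.86] w deg [11.6  -0.11 -0.05]
```

View pics/w10.png

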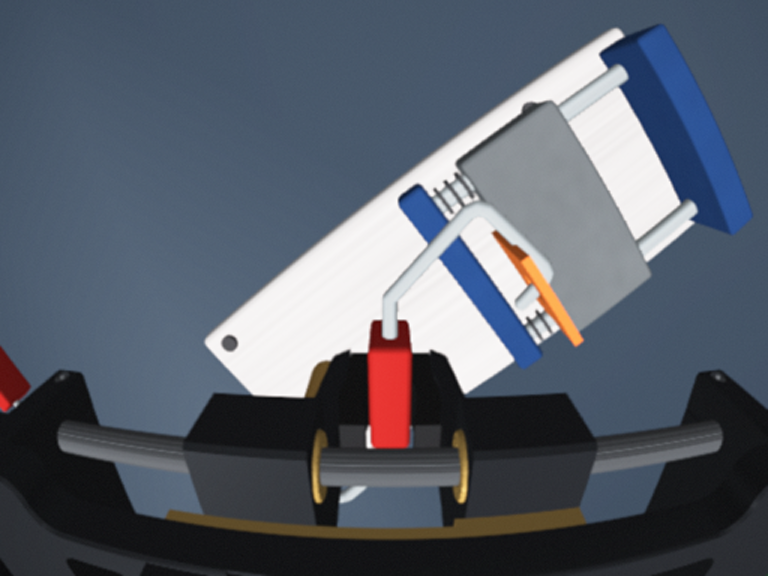

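The hook pulls by the hole with its tip through at (197,350), and the jaw is open about 34–35 mm. The brass post shows at (257,212), beside the left finger. Next I swing the post bend around the neck.

```bash
python3 -m pendant '[{"tx":0,"ty":-0.25,"tz":0,"wx":1.5,"wy":0,"wz":0,"hand":0.5},{"tx":0,"ty":-0.5,"tz":0,"wx":3,"wy":0,"wz":0,"hand":0.5},{"tx":0,"ty":-0.6,"tz":-0.15,"wx":4.5,"wy":0,"wz":0,"hand":0.5},{"tx":0,"ty":-0.7,"tz":-0.3,"wx":6,"wy":0,"wz":0,"hand":0.5},{"tx":0,"ty":-0.8,"tz":-0.45,"wx":7.6,"wy":0,"wz":0,"hand":0.5},{"tx":0,"ty":-0.8,"tz":-0.45,"wx":7.6,"wy":0,"wz":0,"hand":0.5}]'
python3 look.py; python3 - <<'E'
from plan import *
for o,l in [(37,7),(37,0),(24,0),(21,0)]: pose(o,l)
E
```

```text
t: 15.05
ee_pos: [523.0, -19.9, 49.0]
tcp_rot: [0.182, 0.684, 0.182, -0.682]
wrist_force: [6.8, -2.7, -1.8]
gripper_width: 13.5
t 15.05 pos [522.96 -19.89  49.01] yaw -1.05 q7 -1.39 F [ 6.83 -2.66 -1.78] w 13.491976541594065
-> t cm [0. 0. 0.] w deg [ 0.   -0.11 -0.07]
hook_seat 0.7 [322.4 221.4] [472.44 -22.69  61.92]
hook_seat 0.44 [253.5 259.6] [527.08 -18.01  61.92]
hook_tip 0.82 [205.6 342.8] [570.46 -40.58  61.92]
hook_tip 0.21 [258.7 260.4] [524.54 -19.95  61.92]
tab_mid 0.94 [185.7 364.1] [584.49 -44.18  62.  ]
o 37 lat 7 psi -0.188 post in seat frame [16.07  6.83]
t 15.3 pos [522.97 -19.96  49.  ] yaw -1.049 q7 -1.39 F [ 6.44 -1.8  -2.19] w 13.624437988419686
-> t cm [ 0.03 -0.02  0.  ] w deg [-0.02 -0.12 -0.06]
o 37 lat 0 psi -0.258 post in seat frame [15.84 -0.  ]
t 15.3 pos [522.97 -19.96  49.  ] yaw -1.049 q7 -1.39 F [ 6.44 -1.8  -2.19] w 13.624437988419686
-> t cm [ 0.03 -0.3  -0.37] w deg [ 3.99 -0.12 -0.06]
o 24 lat 0 psi -0.257 post in seat frame [ 2.84 -0.  ]
t 15.3 pos [522.97 -19.96  49.  ] yaw -1.049 q7 -1.39 F [ 6.44 -1.8  -2.19] w 13.624437988419686
-> t cm [ 0.03  0.61 -1.29] w deg [ 3.92 -0.12 -0.06]
o 21 lat 0 psi -0.257 post in seat frame [-0.16 -0.  ]
t 15.3 pos [522.97 -19.96  49.  ] yaw -1.049 q7 -1.39 F [ 6.44 -1.8  -2.19] w 13.624437988419686
-> t cm [ 0.03  0.82 -1.51] w deg [ 3.91 -0.12 -0.06]
```

```bash
python3 -m pendant '[{"tx":0,"ty":-0.15,"tz":-0.2,"wx":2,"wy":0,"wz":0,"hand":0.5},{"tx":0,"ty":-0.3,"tz":-0.37,"wx":4,"wy":0,"wz":0,"hand":0.5},{"tx":0,"ty":-0.3,"tz":-0.37,"wx":4,"wy":0,"wz":0,"hand":0.5},{"tx":0,"ty":-0.1,"tz":-0.58,"wx":4,"wy":0,"wz":0,"hand":0.5},{"tx":0,"ty":0.1,"tz":-0.78,"wx":4,"wy":0,"wz":0,"hand":0.5},{"tx":0,"ty":0.25,"tz":-0.93,"wx":4,"wy":0,"wz":0,"hand":0.5},{"tx":0,"ty":0.4,"tz":-1.08,"wx":4,"wy":0,"wz":0,"hand":0.5},{"tx":0,"ty":0.4,"tz":-1.08,"wx":4,"wy":0,"wz":0,"hand":0.5}]'
python3 look.py; python3 - <<'E'
from plan import *
for o,l in [(27,0),(24,0),(21,0),(19,0)]: pose(o,l)
c='scene'
for c in ('scene','top'):
  s=snap(c)
  for n in ('hook_seat','hook_tip','tab_mid','post'):
    for d in ctrl.landmark_of(c,n)[:5]:
        q=atz(s,d['centre'],62)
        if np.hypot(*(q[:2]-[540,-35]))<90: print(c,n,round(d['conf'],2),np.array(d['centre']),q)
E
```

```text
t: 16.3
ee_pos: [533.8, -18.1, 48.9]
tcp_rot: [0.158, 0.69, 0.158, -0.689]
wrist_force: [5.9, -1.6, -1.7]
gripper_width: 14.1
t 16.3 pos [533.85 -18.14  48.87] yaw -1.119 q7 -1.44 F [ 5.89 -1.6  -1.66] w 14.097650637440546
-> t cm [0. 0. 0.] w deg [ 0.   -0.06 -0.04]
hook_seat 0.55 [265.   3.] [433.07 145.41  61.78]
hook_tip 0.82 [205.5 342.6] [579.86 -41.94  61.78]
post 0.84 [316.6 229.6] [490.39 -19.88  62.  ]
post 0.27 [205.8 342.6] [579.78 -41.92  62.  ]
tab_mid 0.76 [182.9 362.3] [594.42 -44.93  62.  ]
o 27 lat 0 psi -0.257 post in seat frame [ 5.84 -0.  ]
t 16.55 pos [533.74 -18.14  48.89] yaw -1.119 q7 -1.44 F [ 5.75 -2.02 -0.92] w 13.534315421335602
-> t cm [ 0.02  0.02 -0.06] w deg [-0.06 -0.06 -0.04]
o 24 lat 0 psi -0.257 post in seat frame [ 2.84 -0.  ]
t 16.55 pos [533.74 -18.14  48.89] yaw -1.119 q7 -1.44 F [ 5.75 -2.02 -0.92] w 13.534315421335602
-> t cm [ 0.02  0.21 -0.28] w deg [-0.07 -0.06 -0.04]
o 21 lat 0 psi -0.257 post in seat frame [-0.16 -0.  ]
t 16.55 pos [533.74 -18.14  48.89] yaw -1.119 q7 -1.44 F [ 5.75 -2.02 -0.92] w 13.534315421335602
-> t cm [ 0.02  0.4  -0.51] w deg [-0.08 -0.06 -0.04]
o 19 lat 0 psi -0.256 post in seat frame [-2.16  0.  ]
t 16.55 pos [533.74 -18.14  48.89] yaw -1.119 q7 -1.44 F [ 5.75 -2.02 -0.92] w 13.534315421335602
-> t cm [ 0.02  0.53 -0.66] w deg [-0.09 -0.06 -0.04]
scene hook_tip 0.59 [206.2 217.6] [580.  -38.8  62. ]
scene tab_mid 0.95 [207.  213.4] [591.97 -41.18  62.  ]
scene post 0.93 [199.4 249.3] [485.57 -23.58  62.  ]
top post 0.75 [188.3 264.9] [493.57 -11.49  62.  ]
```

```bash
python3 -m pendant '[{"tx":0,"ty":0.1,"tz":-0.12,"wx":0,"wy":0,"wz":0,"hand":0.5},{"tx":0,"ty":0.2,"tz":-0.25,"wx":0,"wy":0,"wz":0,"hand":0.5},{"tx":0,"ty":0.3,"tz":-0.38,"wx":0,"wy":0,"wz":0,"hand":0.5},{"tx":0,"ty":0.4,"tz":-0.5,"wx":0,"wy":0,"wz":0,"hand":0.5},{"tx":0,"ty":0.4,"tz":-0.5,"wx":0,"wy":0,"wz":0,"hand":0.5}]'
python3 look.py;  python3 -m pendant '[{"tx":0,"ty":0.06,"tz":-0.08,"wx":0,"wy":0,"wz":0,"hand":0.5},{"tx":0,"ty":0.13,"tz":-0.15,"wx":0,"wy":0,"wz":0,"hand":0.5},{"tx":0,"ty":0.13,"tz":-0.15,"wx":0,"wy":0,"wz":0,"hand":0.5}]'
python3 look.py
```

```text
t: 17.68
ee_pos: [539.6, -19.5, 48.8]
tcp_rot: [0.158, 0.689, 0.158, -0.689]
wrist_force: [3.4, -3.0, 1.1]
gripper_width: 13.8
t 17.675 pos [539.61 -19.52  48.75] yaw -1.119 q7 -1.43 F [ 3.43 -3.    1.14] w 13.796758931430354
-> t cm [0. 0. 0.] w deg [ 0.   -0.01 -0.01]
hook_seat 0.68 [323.4 221.9] [488.3  -19.39  61.63]
hook_seat 0.6 [272.5   1.1] [428.73 147.03  61.63]
hook_tip 0.83 [207.1 339.9] [584.32 -42.46  61.63]
hook_tip 0.65 [192.4 307. ] [583.8  -23.75  61.63]
post 0.58 [320.7 218.8] [489.92 -16.76  62.  ]
tab_mid 0.62 [181.9 366.1] [601.54 -47.73  62.  ]
t: 18.3
ee_pos: [540.9, -19.8, 48.6]
tcp_rot: [-0.158, -0.689, -0.158, 0.689]
wrist_force: [2.4, -2.0, 1.7]
gripper_width: 13.9
t 18.3 pos [540.91 -19.79  48.62] yaw -1.119 q7 -1.43 F [ 2.41 -1.95  1.68] w 13.92193143484096
-> t cm [0. 0. 0.] w deg [0.   0.05 0.02]
hook_seat 0.84 [317.9 221.4] [493.82 -17.65  61.51]
hook_seat 0.48 [271.8   1.7] [431.11 146.08  61.51]
hook_tip 0.78 [208.5 343.4] [585.78 -44.72  61.51]
hook_tip 0.19 [255.6 257.5] [543.61 -17.73  61.51]
post 0.81 [324.3 224.5] [490.07 -21.24  62.  ]
tab_mid 0.87 [183.8 362.7] [601.25 -46.78  62.  ]
```

The force falls faster than the spring law, so the post is starting to take the load. I ease a little further.

```bash
python3 -m pendant '[{"tx":0,"ty":0.04,"tz":-0.05,"wx":0,"wy":0,"wz":0,"hand":0.5},{"tx":0,"ty":0.1,"tz":-0.11,"wx":0,"wy":0,"wz":0,"hand":0.5},{"tx":0,"ty":0.1,"tz":-0.11,"wx":0,"wy":0,"wz":0,"hand":0.5}]'
python3 look.py w11.png
python3 - <<'E'
from h import *
s=snap('scene');save(s,'s2.png',(165,265,170,300),6)
E
```

```text
t: 18.92
ee_pos: [541.3, -19.9, 48.3]
tcp_rot: [-0.158, -0.688, -0.159, 0.69]
wrist_force: [-5.0, -0.3, 5.0]
gripper_width: 13.4
t 18.925 pos [541.27 -19.86  48.28] yaw -1.119 q7 -1.43 F [-5.01 -0.31  5.03] w 13.404224131788114
-> t cm [0. 0. 0.] w deg [0.   0.15 0.09]
hook_seat 0.81 [318.3 222.5] [494.15 -18.5   61.2 ]
hook_seat 0.42 [270.1   0.3] [431.9  147.75  61.2 ]
hook_tip 0.57 [206.6 344.3] [587.28 -44.64  61.2 ]
post 0.78 [323.2 221.2] [490.59 -19.15  62.  ]
tab_mid 0.57 [183.2 366. ] [602.74 -48.04  62.  ]
```

View pics/s2.png

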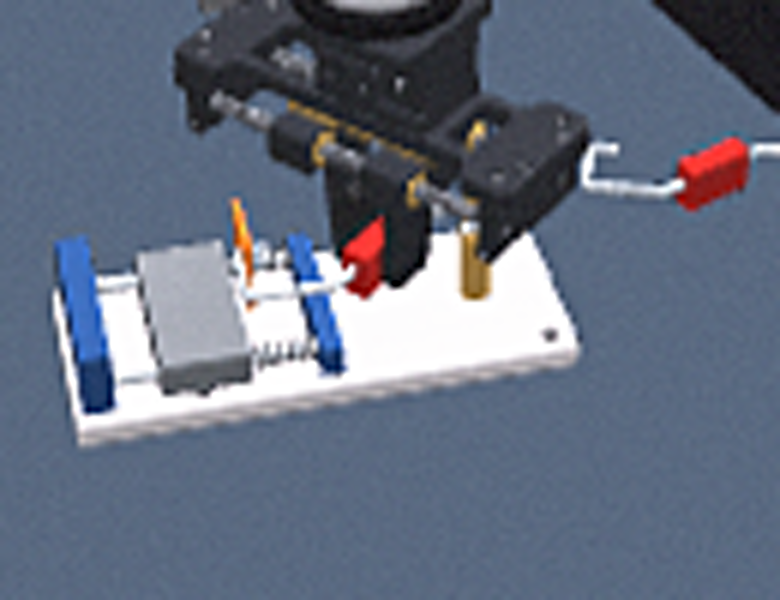

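The scene crop shows the jaw (grey) well off the blue jaw, with the tip through the orange tab at (245,265). The brass post is at (473,265), partly behind the gripper. The reversed force (−5 N along x) shows the post is holding the hook. I'll relieve that preload before releasing.

```bash
python3 -m pendant '[{"tx":0,"ty":-0.05,"tz":0.06,"wx":0,"wy":0,"wz":0,"hand":0.5},{"tx":0,"ty":-0.05,"tz":0.06,"wx":0,"wy":0,"wz":0,"hand":0.5}]'
python3 look.py
```

```text
t: 19.48
ee_pos: [541.3, -19.9, 48.4]
tcp_rot: [-0.158, -0.689, -0.159, 0.69]
wrist_force: [-4.0, 0.6, 1.1]
gripper_width: 13.8
t 19.475 pos [541.34 -19.87  48.37] yaw -1.119 q7 -1.43 F [-4.    0.64  1.11] w 13.755787419729492
-> t cm [0. 0. 0.] w deg [0.   0.06 0.04]
hook_seat 0.95 [322.5 223. ] [491.03 -20.1   61.28]
hook_seat 0.4 [272.9   1.3] [429.83 146.59  61.28]
hook_tip 0.68 [206.2 344.9] [587.6  -44.89  61.28]
post 0.6 [322.2 219.5] [490.92 -17.94  62.  ]
tab_mid 0.89 [185.8 365.4] [601.46 -48.6   62.  ]
```

```bash
python3 -m pendant '[{"tx":0,"ty":-0.03,"tz":0.04,"wx":0,"wy":0,"wz":0,"hand":0.5},{"tx":0,"ty":-0.03,"tz":0.04,"wx":0,"wy":0,"wz":0,"hand":0.5}]'
python3 -m pendant '[{"tx":0,"ty":-0.03,"tz":0.04,"wx":0,"wy":0,"wz":0,"hand":1.3},{"tx":0,"ty":-0.03,"tz":0.04,"wx":0,"wy":0,"wz":0,"hand":1.3}]' 4
python3 look.py
```

```text
t: 19.98
ee_pos: [541.3, -19.9, 48.5]
tcp_rot: [-0.158, -0.689, -0.158, 0.689]
wrist_force: [-4.0, 1.2, -0.9]
gripper_width: 13.9
t: 20.23
ee_pos: [541.3, -20.1, 48.6]
tcp_rot: [0.158, 0.689, 0.158, -0.689]
wrist_force: [-2.6, 0.1, -4.3]
gripper_width: 13.9
t 20.225 pos [541.3  -20.11  48.65] yaw -1.119 q7 -1.43 F [-2.63  0.09 -4.28] w 13.912376533747848
-> t cm [0. 0. 0.] w deg [ 0.   -0.02 -0.02]
hook_seat 0.92 [320.  223.8] [493.32 -19.88  61.56]
hook_seat 0.39 [272.1   2.1] [431.79 145.15  61.56]
hook_tip 0.57 [208.  340.3] [585.69 -43.46  61.56]
post 0.82 [320.7 218.9] [491.73 -17.36  62.  ]
tab_mid 0.8 [183.7 363.4] [601.82 -47.47  62.  ]
```

```bash
python3 -m pendant '[{"tx":0,"ty":0,"tz":0,"wx":0,"wy":0,"wz":0,"hand":1.5},{"tx":0,"ty":0,"tz":0,"wx":0,"wy":0,"wz":0,"hand":1.8},{"tx":0,"ty":0,"tz":0,"wx":0,"wy":0,"wz":0,"hand":2.4},{"tx":0,"ty":0,"tz":0,"wx":0,"wy":0,"wz":0,"hand":3.2},{"tx":0,"ty":0,"tz":0,"wx":0,"wy":0,"wz":0,"hand":3.2},{"tx":0,"ty":0,"tz":0,"wx":0,"wy":0,"wz":0,"hand":3.2}]' 4
python3 look.py
```

```text
t: 21.22
ee_pos: [541.1, -19.9, 48.7]
tcp_rot: [-0.158, -0.689, -0.158, 0.689]
wrist_force: [-0.7, -0.3, 0.5]
gripper_width: 32.1
t 21.225 pos [541.06 -19.93  48.7 ] yaw -1.119 q7 -1.43 F [-0.73 -0.32  0.54] w 32.146460542876355
-> t cm [0. 0. 0.] w deg [-0.  0. -0.]
hook_seat 0.87 [321.2 221.9] [491.53 -19.09  61.59]
hook_seat 0.47 [268.8   0.2] [433.58 147.42  61.59]
hook_tip 0.68 [206.7 344.8] [587.05 -45.04  61.59]
post 0.7 [325.2 221.5] [488.54 -20.06  62.  ]
tab_mid 0.96 [181.8 366.6] [603.15 -48.3   62.  ]
```

Released with near-zero force, and the tab stays put. I retreat straight up.

```bash
python3 -m pendant '[{"tx":-1,"ty":0,"tz":0,"wx":0,"wy":0,"wz":0,"hand":3.2},{"tx":-2.5,"ty":0,"tz":0,"wx":0,"wy":0,"wz":0,"hand":3.2},{"tx":-4.5,"ty":0,"tz":0,"wx":0,"wy":0,"wz":0,"hand":3.2},{"tx":-8,"ty":0,"tz":0,"wx":0,"wy":0,"wz":0,"hand":3.2},{"tx":-12,"ty":0,"tz":0,"wx":0,"wy":0,"wz":0,"hand":3.2},{"tx":-16,"ty":0,"tz":0,"wx":0,"wy":0,"wz":0,"hand":3.2},{"tx":-18,"ty":0,"tz":0,"wx":0,"wy":0,"wz":0,"hand":3.2},{"tx":-18,"ty":0,"tz":0,"wx":0,"wy":0,"wz":0,"hand":3.2},{"tx":-18,"ty":0,"tz":0,"wx":0,"wy":0,"wz":0,"hand":3.2}]'
python3 - <<'E'
from h import *
rows(ctrl.sense()['ee_pos'])
S={}
for c in ('wrist','scene'):
  s=snap(c);S[c]=s
  for n,z in [('hook_grip',59),('hook_seat',62),('hook_tip',62),('post',62),('tab_mid',62)]:
    for d in ctrl.landmark_of(c,n)[:5]:
        q=atz(s,d['centre'],z,c=='wrist')
        if np.hypot(*(q[:2]-[550,-35]))<90: print(c,n,round(d['conf'],2),np.array(d['centre']),q)
  if c=='scene':
    for n in ('spool','jar','probe_box'):
      d=ctrl.landmark_of(c,n)[0]; print(n,np.array(d['centre']))
def crop(s,b,k): 
    return cv2.resize(s['image'][b[0]:b[1],b[2]:b[3],::-1],(400*1,500),interpolation=cv2.INTER_CUBIC)
a=crop(S['wrist'],(80,305,190,370),0);b=crop(S['scene'],(160,260,195,275),0)
cv2.imwrite('pics/fin.png',np.hstack([a,b]))
E
```

```text
t: 22.6
ee_pos: [540.5, -20.0, 228.2]
tcp_rot: [-0.158, -0.689, -0.158, 0.689]
wrist_force: [0.4, 0.4, -0.3]
gripper_width: 31.8
t 22.6 pos [540.45 -20.   228.22] yaw -1.119 q7 -1.32 F [ 0.4   0.38 -0.3 ] w 31.82787637930539
-> t cm [0. 0. 0.] w deg [0.   0.05 0.02]
wrist hook_grip 0.73 [168.8 259.7] [543.55 -19.14  59.  ]
wrist hook_grip 0.66 [212.7 239.1] [486.48 -20.45  59.  ]
wrist hook_grip 0.3 [146.9 283.3] [576.59 -31.33  59.  ]
wrist hook_seat 0.62 [210.8 239.5] [490.04 -19.54  62.  ]
wrist hook_tip 0.8 [144.6 297.4] [585.93 -43.29  62.  ]
wrist post 0.83 [210.1 238.2] [490.17 -17.85  62.  ]
wrist tab_mid 0.78 [133.9 309. ] [601.85 -49.1   62.  ]
wrist tab_mid 0.3 [210.4 240.6] [491.04 -20.47  62.  ]
scene hook_grip 0.71 [198.9 247.2] [487.89 -31.89  59.  ]
scene hook_grip 0.68 [211.5 233.2] [550.32  -0.25  59.  ]
scene hook_seat 0.49 [201.8 250.1] [489.04 -12.7   62.  ]
scene hook_tip 0.74 [206.2 216.9] [581.74 -39.74  62.  ]
scene post 0.65 [200.2 249.5] [486.91 -20.03  62.  ]
scene tab_mid 0.59 [206. 212.] [593.54 -47.12  62.  ]
spool [289. 205.]
jar [343.6 246.5]
probe_box [156.9 210.9]
```

```bash
python3 -m pendant '[{"tx":-2,"ty":0,"tz":0,"wx":0,"wy":0,"wz":0,"hand":3.2},{"tx":-2,"ty":0,"tz":0,"wx":0,"wy":0,"wz":0,"hand":3.2},{"tx":-2,"ty":0,"tz":0,"wx":0,"wy":0,"wz":0,"hand":3.2},{"tx":-2,"ty":0,"tz":0,"wx":0,"wy":0,"wz":0,"hand":3.2},{"tx":-2,"ty":0,"tz":0,"wx":0,"wy":0,"wz":0,"hand":3.2},{"tx":-2,"ty":0,"tz":0,"wx":0,"wy":0,"wz":0,"hand":3.2}]'
python3 - <<'E'
from h import *
s=snap('scene');o=cv2.resize(cv2.imread('pics/scene.png'),(512,384),interpolation=cv2.INTER_AREA);d=np.abs(cv2.GaussianBlur(o,(3,3),0).astype(int)-cv2.GaussianBlur(s['image'][...,::-1],(3,3),0)).max(2)
for n,r,c in [('spool',291,206),('jar',346,250),('box',160,215),('clamp tab',207,212)]: print(n,(d[r-30:r+22,c-22:c+22]>50).sum())
s=snap('wrist')
for n in ('hook_seat','post','hook_tip','tab_mid'):
    x=ctrl.landmark_of('wrist',n)
    if x: print(n,round(x[0]['conf'],2),atz(s,x[0]['centre'],62,True))
print(ctrl.sense()['wrist_force']); ctrl.finish_job()
E
```

```text
t: 24.1
ee_pos: [540.9, -19.9, 248.5]
tcp_rot: [-0.158, -0.689, -0.158, 0.689]
wrist_force: [0.5, 0.2, 0.8]
gripper_width: 31.5
spool 0
jar 0
box 119
clamp tab 346
hook_seat 0.9 [351.51 254.55  62.  ]
post 0.92 [488.86 -19.24  62.  ]
hook_tip 0.8 [290.14 300.17  62.  ]
tab_mid 0.96 [603.85 -49.05  62.  ]
[ 0.3  -0.21  0.81]
the job is handed in; nothing more can be done
```

I picked up the farthest S-hook by its red grip, worked its tip through the tab hole from behind, and drew the jaw open about 37 mm. I then swung the other bend around the post's neck, eased the load onto the post, let go and backed straight up. The job was handed in at about 24 s.

**What my last checks showed**
- **Jaw:** the last two looks after release put the tab about 17–19 mm open, near the expected 20 mm and well under the 30 mm that would mean the tip was only leaning. It held within about 2 mm (measurement noise) for at least 1.5 s with the gripper clear.
- **Seat and tip:** just after the gripper backed off, the seat lay within about 2 mm of the post. The tip was about 16 mm past the tab face, so still through the hole.
- **Forces:** the wrist force was near zero after release and the highest reading I saw was about 7 N, measured only between moves.

**Checks that failed or disagreed**
- **Final picture:** I could not view the after-release picture because I had reached the 12-picture limit, so the end state rests on network measurements.
- **Last look:** the final seat and tip detections landed on a look-alike hook, so only the post and tab readings there count.
- **Grey box:** comparing the scene before and after, the spool and jar areas were unchanged. The grey box area differed by 119 pixels, and its network position shifted by about 5 px against 2–4 px for the other two. I never went near it and put the difference down to the arm or its shadow in that view, but did not confirm that.

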